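Open the filter bay of the bench air-filter unit

ROBOT

A 6-joint arm with a two-finger parallel gripper is mounted at the origin on the work surface. World frame = base frame: x ahead of the robot, y to its left, z up, the work surface at z = 0. Lengths are in m, angles in rad, forces in N, time in s.
With the tool pointing down it reaches from about 0.35 to 0.8 m from the base axis. Payload 7.3 kg.
Tool frame: the origin (TCP) lies between the finger pads; the fingertips stand 8 mm ahead of it and the grasp point (between the pads) lies 11 mm behind it; z points along the fingers, y is the direction in which the jaws open and shut (so a half turn about z gives the same grasp; the last joint's range is limited). The gripper opens to 85 mm and grips with 20 to 120 N. Pads are 22 mm wide; open, the fingers measure 114 mm over their backs; the gripper's body (76 mm by 85 mm) begins 54 mm behind the grasp point. The pads swing forward as they close: fully open they stand 13 mm farther back than shut.
Start: joints at [1.021, 0.342, 1.524, -0, 1.275, -0.146], TCP at [0.206, 0.483, 0.239] pointing down, gripper open.
Joint ranges: [-2.53, 2.53], [-0.77, 2.02], [0.04, 2.7], [-1, 4.14], [0.28, 2.66], [-3.11, 3.11]. Speed limits (rad/s): [2.57, 2.57, 3.14, 3.14, 3.14, 3.14].

INTERFACE

Orientations are given as a rotation vector (axis times angle).
In Python, from workcell import env gives the robot as it stands.
- The arm moves only by the tool apply_moves, never from a script. Its argument "moves" is one flat list of numbers, 7 for each row, row after row: the turn, a rotation vector about the tool's x, y, z in degrees, then the shift along the tool's x, y, z in mm, then the finger opening in mm, from 0 to 85.4. In form: [ax, ay, az, tx, ty, tz, grip, ax, ay, az, tx, ty, tz, grip, ...]. A call has 1 to 12 rows; each row is the pose to reach, as a shift and turn from the pose measured when the call began, along the tool's axes at that moment; what a row does not reach only later rows make up. A row lasts 1/8 s, in which the tool goes at most 62.5 mm and 10.7 degrees, less where a joint would pass 70% of its speed; a pose out of reach is approached as far as the arm can. A call with a gripper value outside its range is refused whole. The fingers move at their own pace and stop on an object; "newtons" is the grip in N (left out, the last holds). Time passes only in rows, so rows that repeat a pose let the fingers close. It gives the time, the measured TCP pose, the force and the opening at its end, in the units of the state.
- env.read_state(): the state, without advancing time (a new reading comes with each control period).
- env.capture(name): name is "side" or "top"; returns a dict with "frame" (420x560x3 uint8, blue, green, red), "fx", "fy", "cx", "cy" (pixels), "origin" and "orientation" of the camera in the world. Camera axes: x right, y down, z forward; pixel columns grow to the right and rows downward; lengths in m; the calibration is good to about 2 mm. A picture is of the moment at which its call begins. There is no depth.
- env.job_done(): hands the job in, once; it reports no verdict.
Trained networks look in a picture, given as the dict that the camera call returned (one of the last four; its "shot" number tells which), for a name from the list of things; names that differ only in an ending like _2 or _b are one class to them, and where a whole thing is asked for, a point or a joint stands for the part that bears it (a point fixed in the world has none). Each returns a list of dicts, best first, with "conf" (0 to 1); they miss things now and then, are a little off and sometimes report something else, mostly with a low value. They report only what shows in the picture. A call takes as long as a camera call. They do not tell look-alikes from the thing itself.
- env.boxes_of(name, picture): "at" ([x, y, z] in m, in world coordinates, good to about 4 mm: the middle of the surface that is visible of it).
- env.landmark_of(name, picture): "at" ([x, y, z] in m, in world coordinates, good to about 4 mm: a listed point, or the origin of a listed thing).
The state is a dict: "clock": time; "joint_positions": joint angles; "dq": joint speeds; "joint_efforts": joint torques, N m; "position": TCP position; "ee_rot": TCP orientation; "contact_force": force on the tool from outside, world axes, zero at the start; "torque": the same for the moment, N m; "opening": opening from 0.0 (shut) to 1.0 (fully open).
Only numpy, scipy, OpenCV 4.12 (cv2) and the standard library are available. Lean on these libraries where they do the work, as an engineer would, in place of code of your own. Each camera call takes 0.05 s, during which the arm holds its last target. There are 200 camera calls.

TASK

Open the filter bay of the white bench unit with a fingertip, without picking anything up: press the yellow snap tab all the way down, then push the released blue cover by its white rib along its rails, over the tab, up to the end stop, so that the white filter is completely uncovered. Do not lift or tip the cover; leave it lying flat on the rails, and leave the two vials, the tape roll and the carton where they stand.

Things in the scene. Friction and masses are not known exactly. Their poses are not given: they have to be found in the camera images.
- unit: The filter unit: a white box 250 x 160 x 60 mm, fixed to the bench, an outlet stub on its +x end. Origin on the bench; the box spans -120 to +130 mm in its x and -80 to +80 mm in y, deck at z = 60 mm. Its +x is the direction in which the cover is pushed open. The filter well is at x = -88 to -22 mm.
- seat (a point): Middle of the cover's seat, where its underside centre lies when shut (unit x = -55, y = 0, z = 63 mm). Two ledges (y = 33 to 46 mm either side) carry the cover between guide walls 93 mm apart, 69 mm high above the bench. Over the seat only (unit x = -100 to -13 mm) grey lips, 78 mm apart, top 73.5 mm above the bench, overhang the cover's side edges. Axes as the unit's.
- end_stop (a point): Middle of the face of the 9 mm high end stop bar, on the deck at unit x = +79.5 mm. The cover's front edge meets it after 92 mm of travel; its origin is then at unit x = +37 mm. Axes as the unit's.
- cover: Blue sliding cover: a loose plate 85 (x) x 90 (y) x 6 mm, 175 to 290 g. Origin at the centre of its underside; axes parallel to the unit's. Seated, the tab blocks it 1.5 mm before its front (+x) edge. A white rib across it, 8 mm thick (x = 0 to 8), 50 mm wide, rises 16 mm above the plate; 42 mm of flat plate lie behind it (-x side). Once freed, 1 to 3 N push it along.
- rib_face (a point): Centre of the rib's rear (-x) face, the face to push, 8 mm above the plate's upper side and 8 mm below the rib's top; axes as the cover's.
- tab (a joint): How far the yellow tab is pressed, m: about 0 (to 0.001) at the start, 0.008 against its stop. It frees the cover from 0.0065 on. It moves straight down under about 3 N and stays where it is left, with no spring back. Until pressed it blocks the cover.
- tab_pad (a point): Point to press on the flat top of the yellow tab, 45 mm (unit's x) x 30 mm (y). It lies 27.5 mm from the pad's rear end (the end by the cover) and 17.5 mm from its front end; unpressed it is 9 mm above the deck, fully pressed 1 mm above. Axes as the unit's.
- vial_a: Standing clear vial with a blue cap, diameter 30, height 85 mm; origin at its foot. Bystander.
- vial_b: Second vial, as vial_a. Bystander.
- tape: Tape roll lying flat, diameter 84, height 24 mm; origin at the centre of its underside. Bystander.
- carton: Small brown carton 75 x 45 x 30 mm; origin at the centre of its underside. Bystander.
Things that resemble listed ones, but are neither listed nor needed, are in the scene too. Several things have the shape of the cover; the one meant has the colours described above.

How it is judged:
By the outcome, as a careful person would: the job done as asked, in the order asked, and still so for the second after the job is handed in, with the robot touching nothing.
It also fails if it takes over 38 s, if anything falls off the work surface, if the arm or the gripper's body presses on something with over 40 N, if the wrist force passes 120 N, or if a joint passes its speed limit or range.

## Working session

There is one attempt and no reset: what is moved stays moved. The work goes in short steps, Python scripts to look and compute and a tool call to move; the robot and the scene stay as the last step left them, time stands still between calls to the robot, and variables do not carry over. Pictures are saved under pics/ and viewed, about 8 in all and at most 12, crops included, and the job is handed in when it is done.

Besides the shell and the picture viewer there is one more tool, called as name(argument=value, ...) on one line, values as JSON. apply_moves: Moves the arm, as the interface text tells. Its arguments: {"type":"object","properties":{"moves":{"type":"array"},"newtons":{"type":"number"}},"required":["moves"]}

```bash
mkdir -p pics && cat > h.py <<'E'
import numpy as np, cv2
from scipy.spatial.transform import Rotation as R
from workcell import env
def Rm(o):
    o=np.array(o,float)
    return o if o.shape==(3,3) else (R.from_rotvec(o).as_matrix() if o.size==3 else R.from_quat(o).as_matrix())
def proj(p,c):
    q=Rm(c["orientation"]).T@(np.array(p)-np.array(c["origin"]))
    return np.round([c["fx"]*q[0]/q[2]+c["cx"],c["fy"]*q[1]/q[2]+c["cy"]],1)
def unproj(uv,z,c):
    d=Rm(c["orientation"])@np.array([(uv[0]-c["cx"])/c["fx"],(uv[1]-c["cy"])/c["fy"],1])
    o=np.array(c["origin"]); return o+d*(z-o[2])/d[2]
E
python3 - <<'E'
from h import *
cs=[env.capture(n) for n in("top","side")]
cv2.imwrite("pics/top.png",cs[0]["frame"]);cv2.imwrite("pics/side.png",cs[1]["frame"])
print(cs[0]["origin"],cs[0]["orientation"],cs[1]["origin"],cs[1]["orientation"])
for c,n in zip(cs,("top","side")):
  for t in("unit","seat","end_stop","cover","rib_face","tab_pad","vial_a","tape","carton"):
    for d in env.landmark_of(t,c)[:4]: print(n,t,np.round(d["at"],4),round(d["conf"],2),proj(d["at"],c))
s=env.read_state();print(s["position"],s["ee_rot"],s["contact_force"],s["opening"],s["clock"])
E
```

```text
[ 0.31557258 -0.05312109  1.25806298] [-2.11932517  2.10786233 -0.21492005] [ 0.16078294 -0.48503007  0.72773534] [-2.26310075  0.8811351  -0.34806353]
top unit [ 0.562  -0.0851  0.0009] 0.96 [299.5 213.4]
top end_stop [ 0.5682 -0.0027  0.0675] 0.68 [263.3 204.7]
top cover [ 0.5564 -0.1366  0.0656] 0.83 [323.4 210.4]
top cover [ 0.6669 -0.3067 -0.0049] 0.7 [392.2 171.3]
top cover [ 0.4895 -0.3023  0.0032] 0.58 [393.6 244.5]
top cover [ 0.3875 -0.1227 -0.0037] 0.46 [315.9 288.8]
top rib_face [ 0.4901 -0.303   0.0149] 0.84 [394.9 243.6]
top rib_face [ 0.6673 -0.3114  0.0133] 0.62 [395.6 169.1]
top rib_face [ 0.5613 -0.1381  0.078 ] 0.6 [324.5 207.1]
top tab_pad [ 0.5655 -0.0633  0.0661] 0.81 [290.5 206.2]
top vial_a [ 0.6735 -0.1351  0.0012] 0.8 [320.5 167.6]
top vial_a [ 0.4234 -0.0303 -0.0006] 0.63 [275.6 272.7]
top tape [ 7.29e-01 -2.70e-03 -3.00e-04] 0.97 [265.3 145.2]
top carton [ 0.3899 -0.1233 -0.0052] 0.93 [316.1 287.8]
top carton [ 0.4251 -0.032  -0.003 ] 0.72 [276.4 272.1]
side unit [ 0.5637 -0.0819 -0.0006] 0.56 [286.4 241.7]
side seat [ 0.5536 -0.1355  0.0608] 0.63 [301.2 2
[... 193 characters left out ...]
17 -0.3069  0.0036] 0.58 [340.4 329.6]
side rib_face [ 0.4865 -0.3053  0.0149] 0.95 [338.6 328. ]
side rib_face [ 0.5567 -0.1361  0.0746] 0.79 [302.8 236.3]
side rib_face [ 0.6691 -0.3073  0.0144] 0.59 [397.8 273.4]
side tab_pad [ 0.5619 -0.0628  0.0696] 0.74 [280.3 216.9]
side tab_pad [ 0.5587 -0.1345  0.0774] 0.52 [303.  234.5]
side vial_a [ 0.4296 -0.0299 -0.0029] 0.63 [225.3 261.3]
side vial_a [ 0.6809 -0.1348 -0.0013] 0.58 [338.4 228.4]
side tape [ 0.7292 -0.0046 -0.0032] 0.59 [312.6 190.1]
side carton [ 0.3901 -0.1227  0.0009] 0.77 [237.9 299. ]
[0.20630568 0.48279294 0.2393258 ] [6.30016629e-01 3.07769708e+00 1.38855545e-04] [ 0.040104    0.06193518 -0.44443319] 1.0012068258302433 1.0
```

View pics/top.png

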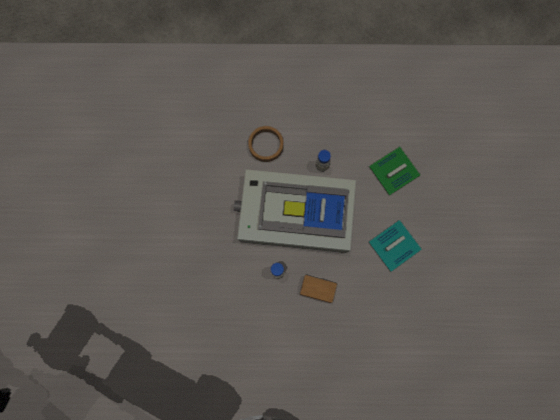

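View pics/side.png

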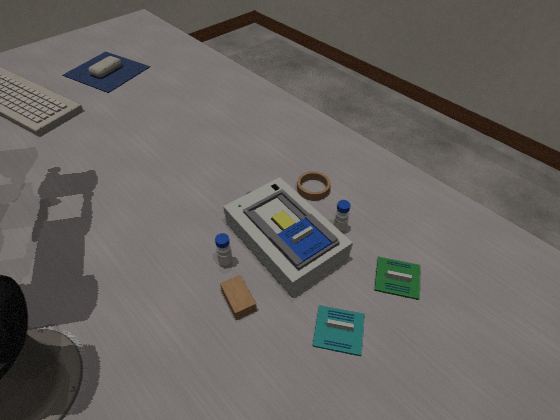

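Three things have the cover's shape: the blue one on the unit (top px 323,210), a green one (395,170) and a teal one (395,245), both on the bench. The blue one with the white rib, seated on the white unit, fits the description. I'll fit the unit's pose and confirm it in an enlarged crop with the model drawn over it.

```bash
cat >> h.py <<'E'
def U(p,o,yaw): # unit mm -> world m
    p=np.array(p,float)/1000; c,s=np.cos(yaw),np.sin(yaw)
    return np.array([o[0]+c*p[0]-s*p[1],o[1]+s*p[0]+c*p[1],p[2]])
E
python3 - <<'E'
from h import *
from scipy.optimize import least_squares
c=env.capture("top"); c2=env.capture("side")
M=[];W=[]
loc={"unit":(0,0,0),"seat":(-55,0,63),"end_stop":(79.5,0,64.5),"cover":(-55,0,63),"rib_face":(-55,0,77),"tab_pad":(16.5,0,69)}
for cc in(c,c2):
  for t,l in loc.items():
    for d in env.landmark_of(t,cc):
      p=np.array(d["at"])
      if np.linalg.norm(p-U(l,(.563,-.0825),np.radians(84)))<.015: M.append(l);W.append(p)
f=lambda q:np.concatenate([(U(l,q[:2],q[2])-w)[:2] for l,w in zip(M,W)])
r=least_squares(f,[.563,-.0825,1.466],loss="soft_l1",f_scale=.003)
print(len(M),r.x[:2],np.degrees(r.x[2]),np.round(r.fun.reshape(-1,2)*1000,1).tolist())
o,y=r.x[:2],r.x[2]
def draw(cc,ctr,name,k=5,w=75):
  im=cc["frame"]; u,v=int(ctr[0]),int(ctr[1]); x0,y0=u-w,v-w*3//4
  cr=cv2.resize(im[y0:v+w*3//4,x0:u+w],None,fx=k,fy=k,interpolation=cv2.INTER_CUBIC)
  cr=cv2.convertScaleAbs(cr,alpha=1.3)
  P=lambda p:tuple(int(a) for a in (proj(U(p,o,y),cc)-[x0,y0]+.5)*k)
  for pts,col in(([(-120,-80,60),(130,-80,60),(130,80,60),(-120,80,60)],(0,0,255)),([(-97.5,-39,69),(-12.5,-39,69),(-12.5,39,69),(-97.5,39,69)],(0,255,0)),([(-11,-15,69),(34,-15,69),(34,15,69),(-11,15,69)],(255,0,255)),([(-55,-25,85),(-47,-25,85),(-47,25,85),(-55,25,85)],(0,0,255))):
    cv2.polylines(cr,[np.array([P(p) for p in pts])],True,col,1)
  cv2.imwrite(name,cr)
draw(c,proj(U((0,0,60),o,y),c),"pics/t2.png"); draw(c2,proj(U((0,0,60),o,y),c2),"pics/s2.png")
E
```

```text
9 [ 0.56240387 -0.08051628] 85.7544480645745 [[-2.4, 4.9], [1.0, -2.1], [-3.5, 0.8], [0.7, 2.3], [-2.1, -3.1], [2.2, -0.6], [-1.6, 2.7], [2.0, -1.3], [2.9, -2.0]]
```

View pics/t2.png

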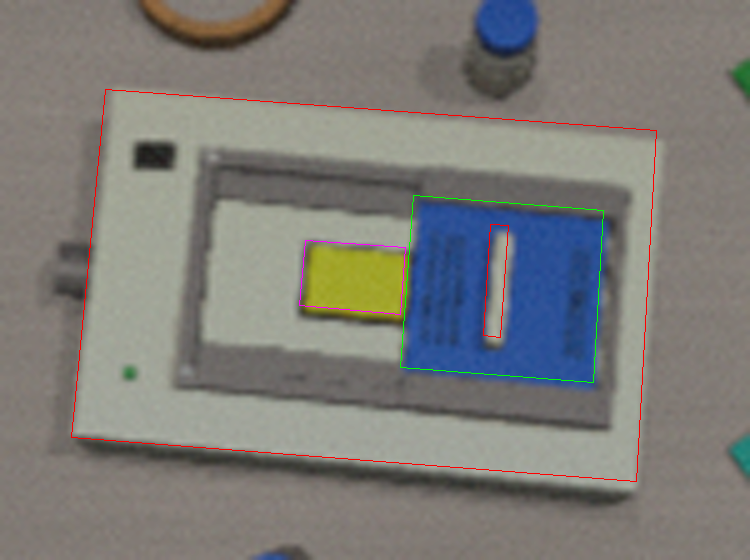

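View pics/s2.png

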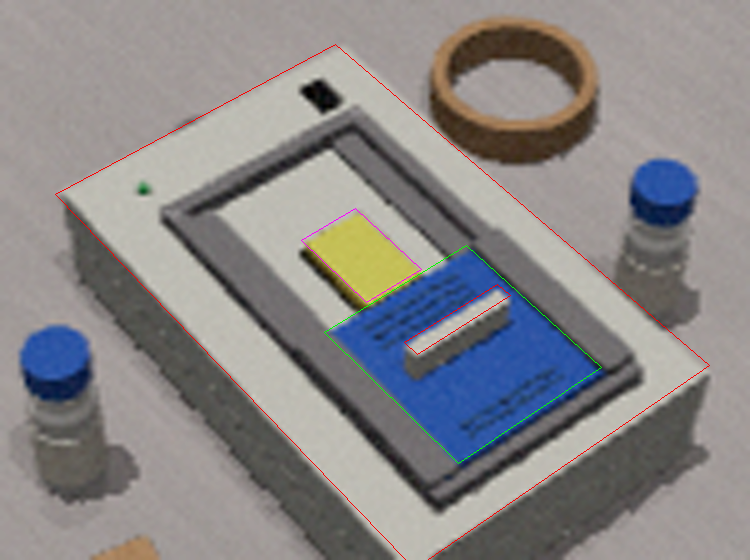

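The crops confirm the blue cover: it sits on the unit under the grey lips, with its white rib at top-crop px (497,290) and the yellow tab at (353,282). The model overlay agrees to about 2-3 mm, with a top-view bias of about -x. I'll use unit origin (0.561, -0.081) and yaw 85.7°. Next I compute the approach to a point above the tab, gripper shut, with tool x along the push direction.

```bash
cat >> h.py <<'E'
O=(.5612,-.0812); YAW=np.radians(85.75)
def goal(p,sgn=1):
    "TCP target: fingertip at unit point p (mm), tool down, tool x along sgn*unit x"
    s=env.read_state(); Rc=Rm(s["ee_rot"]); z=np.array([0,0,-1.]); x=sgn*np.array([np.cos(YAW),np.sin(YAW),0]); G=np.column_stack([x,np.cross(z,x),z])
    t=U(p,O,YAW)+[0,0,.008]
    return np.round(np.degrees(R.from_matrix(Rc.T@G).as_rotvec()),2), np.round(Rc.T@(t-np.array(s["position"]))*1000,1)
def where():
    s=env.read_state(); p=np.array(s["position"])-[0,0,.008]; c,n=np.cos(YAW),np.sin(YAW); d=p[:2]-O
    print("tip in unit mm",np.round(1000*np.array([c*d[0]+n*d[1],-n*d[0]+c*d[1],p[2]]),1),"F",np.round(s["contact_force"],2),"t",round(s["clock"],2),"open",s["opening"],"q",np.round(s["joint_positions"],2))
E
python3 -c "
from h import *
where()
for s in(1,-1): print(goal((16.5,0,200),s))"
```

```text
tip in unit mm [536.2 395.8 231.3] F [ 0.21 -0.14 -0.09] t 1.7 open 0.9977253481066644 q [ 1.02  0.34  1.52  0.    1.28 -0.15]
(array([ 1.000e-02, -0.000e+00,  7.112e+01]), array([-542.7, -363.6,   31.3]))
(array([ 0.0000e+00,  1.0000e-02, -1.0888e+02]), array([-542.7, -363.6,   31.3]))
```

apply_moves(moves=[0,0,10,-60,-40,0,0,0,0,20,-120,-80,0,0,0,0,30,-180,-120,10,0,0,0,40,-230,-154,10,0,0,0,50,-280,-188,20,0,0,0,60,-330,-221,30,0,0,0,71.1,-380,-255,30,0,0,0,71.1,-430,-288,30,0,0,0,71.1,-480,-322,30,0,0,0,71.1,-520,-348,30,0,0,0,71.1,-543,-364,30,0,0,0,71.1,-543,-364,30,0], newtons=40)

```text
clock: 3.2
position: [0.5632, -0.0673, 0.2087]
ee_rot: [-2.305, -2.134, 0.0]
contact_force: [-0.6, 0.7, -0.3]
opening: 0.002
```

```bash
python3 -c "
from h import *
where(); print(goal((16.5,0,82)))"
```

```text
tip in unit mm [ 14.   -1.  200.7] F [-0.6   0.75 -0.35] t 3.2 open 0.002372934233547792 q [-0.25  0.44  1.45 -0.    1.24 -0.18]
(array([-0.01,  0.  , -0.16]), array([  2.5,  -1. , 118.7]))
```

apply_moves(moves=[0,0,0,2.5,-1,50,0,0,0,0,2.5,-1,95,0,0,0,0,2.5,-1,114,0,0,0,0,2.5,-1,118,0,0,0,0,2.5,-1,118,0])

```text
clock: 3.82
position: [0.5626, -0.0642, 0.0915]
ee_rot: [2.304, 2.135, 0.001]
contact_force: [0.5, 0.5, -0.2]
opening: -0.001
```

```bash
python3 -c "
from h import *
where(); print(goal((16.5,0,70)))
c=env.capture('side');u,v=[int(a) for a in proj(U((0,0,70),O,YAW),c)]
a=cv2.resize(c['frame'][v-50:v+50,u-65:u+65],None,fx=6,fy=6,interpolation=cv2.INTER_CUBIC)
cv2.imwrite('pics/s3.png',cv2.convertScaleAbs(a,alpha=1.3))"
```

```text
tip in unit mm [17.1 -0.2 83.5] F [ 0.47  0.55 -0.17] t 3.83 open -0.0006211592300649836 q [-0.25  0.57  1.6   0.    0.97 -0.17]
(array([ 0.04,  0.01, -0.12]), array([-0.6, -0.2, 13.5]))
```

View pics/s3.png

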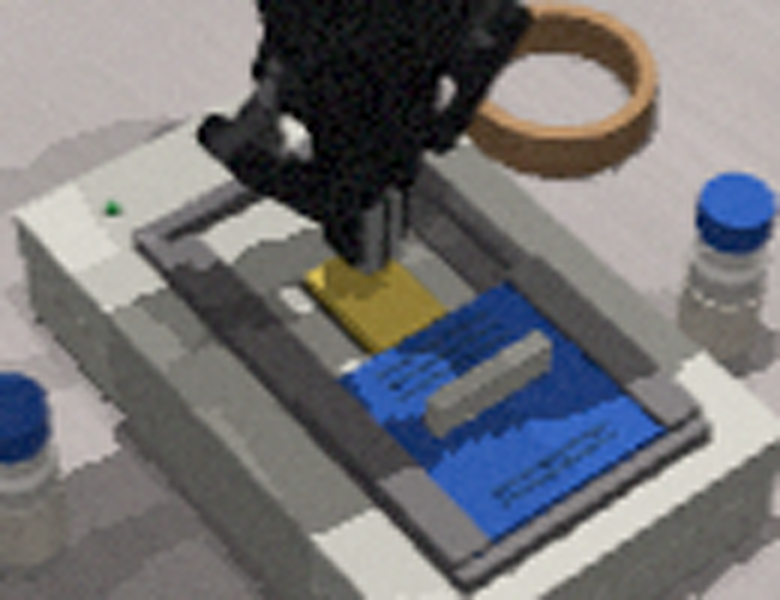

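The shut fingertips (px ~365,265) stand over the tab's front half, clear of the cover. Next I press down in small steps while watching the force.

apply_moves(moves=[0,0,0,-1,0,10,0,0,0,0,-1,0,14,0,0,0,0,-1,0,17,0,0,0,0,-1,0,19,0,0,0,0,-1,0,20,0,0,0,0,-1,0,20,0])

```text
clock: 4.62
position: [0.5629, -0.0654, 0.0718]
ee_rot: [2.304, 2.134, 0.001]
contact_force: [0.2, 0.5, -0.5]
opening: 0.001
```

```bash
python3 -c "
from h import *
where()"
```

```text
tip in unit mm [15.9 -0.6 63.8] F [ 0.2   0.46 -0.54] t 4.62 open 0.0007156828030664933 q [-0.25  0.6   1.61 -0.    0.93 -0.17]
```

apply_moves(moves=[0,0,0,0,0,1,0,0,0,0,0,0,2,0,0,0,0,0,0,3,0])

```text
clock: 5.0
position: [0.563, -0.0655, 0.069]
ee_rot: [2.303, 2.134, 0.002]
contact_force: [-3.6, 0.7, 11.4]
opening: 0.002
```

```bash
python3 -c "
from h import *
where()"
```

```text
tip in unit mm [15.8 -0.7 61. ] F [-3.62  0.73 11.41] t 5.0 open 0.0019190881844384062 q [-0.25  0.6   1.62 -0.    0.92 -0.17]
```

The force reached 11 N with the tip at z = 61.0 mm, exactly the tab's stop height. I'll confirm with one more millimetre, then lift, pass over the rib and check the tab.

apply_moves(moves=[0,0,0,0,0,1,0,0,0,0,0,0,1,0])

```text
clock: 5.25
position: [0.563, -0.0654, 0.069]
ee_rot: [2.303, 2.134, 0.002]
contact_force: [-5.0, 0.6, 10.0]
opening: -0.002
```

apply_moves(moves=[0,0,0,0,0,-25,0,0,0,0,0,0,-49,0,0,0,0,0,0,-50,0,0,0,0,-47,0,-50,0,0,0,0,-85,0,-50,0,0,0,0,-94,0,-50,0,0,0,0,-94,0,-50,0])

```text
clock: 6.12
position: [0.5553, -0.1591, 0.118]
ee_rot: [2.305, 2.133, 0.001]
contact_force: [-0.1, 0.8, 0.5]
opening: -0.003
```

```bash
python3 -c "
from h import *
where(); print(goal((-80,0,74)))
a=[]
for n in('side','top'):
  c=env.capture(n);u,v=[int(a) for a in proj(U((0,0,70),O,YAW),c)]
  a.append(cv2.resize(c['frame'][v-45:v+45,u-60:u+60],(400,300),interpolation=cv2.INTER_CUBIC))
  for t in('tab_pad','rib_face','cover'): print(n,t,[(np.round(d['at'],4),round(d['conf'],2)) for d in env.landmark_of(t,c)])
cv2.imwrite('pics/s4.png',cv2.convertScaleAbs(np.hstack(a),alpha=1.3))"
```

```text
tip in unit mm [-7.81e+01  1.00e-01  1.10e+02] F [-0.07  0.81  0.47] t 6.12 open -0.0025350878747689405 q [-0.41  0.55  1.54  0.    1.05 -0.33]
(array([ 0.06, -0.02, -0.19]), array([-1.9,  0.1, 36. ]))
side tab_pad [(array([ 0.5625, -0.0654,  0.0597]), 0.69)]
side rib_face [(array([ 0.5554, -0.1349,  0.0775]), 0.96), (array([ 0.4874, -0.3034,  0.0161]), 0.91), (array([ 0.6699, -0.3052,  0.0183]), 0.77)]
side cover [(array([ 0.4897, -0.3046,  0.0015]), 0.92), (array([ 0.6698, -0.3083, -0.0011]), 0.81), (array([ 0.5598, -0.1373,  0.0645]), 0.59)]
top tab_pad [(array([ 7.34e-01,  3.00e-04, -3.10e-03]), 0.55), (array([ 0.5643, -0.0681,  0.0579]), 0.47)]
top rib_face [(array([ 0.4883, -0.3048,  0.0179]), 0.83), (array([ 0.6678, -0.3083,  0.0128]), 0.79), (array([ 0.5602, -0.1379,  0.0765]), 0.56)]
top cover [(array([ 0.4891, -0.3027,  0.0048]), 0.71), (array([ 0.5558, -0.1325,  0.0679]), 0.64), (array([ 0.6639, -0.3076,  0.0007]), 0.61)]
```

View pics/s4.png

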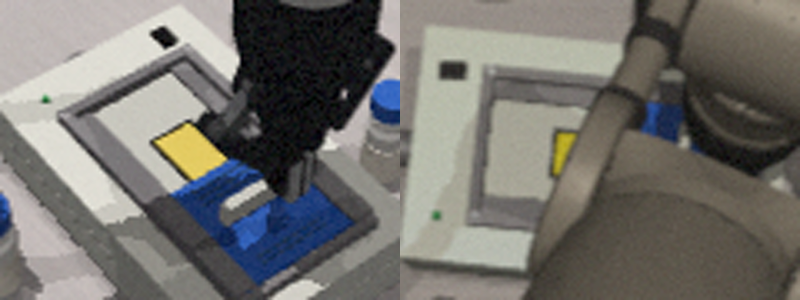

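The tab now lies flush with the deck (side crop px ~190,150; network z about 0.059), and the fingertip is behind the rib. Next I descend to z = 74 mm, with 5 mm clearance over the plate.

apply_moves(moves=[0,0,0,-2,0,20,0,0,0,0,-2,0,31,0,0,0,0,-2,0,35.5,0,0,0,0,-2,0,36,0,0,0,0,-2,0,36,0])

```text
clock: 7.15
position: [0.5561, -0.1606, 0.0835]
ee_rot: [2.301, 2.134, 0.003]
contact_force: [0.5, -0.2, -0.5]
opening: -0.004
```

```bash
python3 -c "
from h import *
where(); print(goal((-60,0,74)))"
```

```text
tip in unit mm [-79.6  -0.8  75.5] F [ 0.46 -0.23 -0.53] t 7.15 open -0.0035314661435537874 q [-0.41  0.6   1.57  0.    0.97 -0.34]
(array([ 0.18,  0.04, -0.07]), array([19.6, -0.8,  1.5]))
```

apply_moves(moves=[0,0,0,6,0,1,0,0,0,0,10,0,1,0,0,0,0,13,0,1,0,0,0,0,16,0,1,0,0,0,0,18,0,1,0,0,0,0,20,0,1,0,0,0,0,22,0,1,0,0,0,0,24,0,1,0])

```text
clock: 8.15
position: [0.558, -0.1367, 0.0826]
ee_rot: [2.301, 2.134, 0.003]
contact_force: [0.1, -2.6, 1.9]
opening: -0.004
```

```bash
python3 -c "
from h import *
where(); print(goal((-20,0,74)))
c=env.capture('side');u,v=[int(a) for a in proj(U((0,0,70),O,YAW),c)]
cv2.imwrite('pics/s5.png',cv2.convertScaleAbs(cv2.resize(c['frame'][v-50:v+50,u-65:u+65],None,fx=5,fy=5,interpolation=cv2.INTER_CUBIC),alpha=1.3))"
```

```text
tip in unit mm [-55.6  -0.9  74.6] F [ 0.11 -2.65  1.85] t 8.15 open -0.003855225378907483 q [-0.37  0.59  1.58  0.    0.96 -0.3 ]
(array([ 0.2 ,  0.06, -0.07]), array([35.6, -1. ,  0.6]))
```

View pics/s5.png

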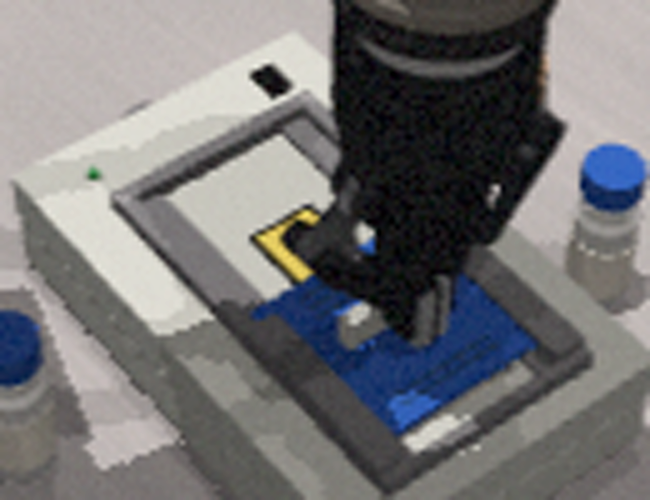

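The cover has moved about 11 mm and lies flat. Its front edge is sliding over the tab, and a strip of filter shows at the rear (px 470,410). The push force of 2.7 N is within the expected range, so I continue.

apply_moves(moves=[0,0,0,4,-0.2,0,0,0,0,0,8,-0.4,0,0,0,0,0,12,-0.5,0,0,0,0,0,16,-0.6,0,0,0,0,0,20,-0.8,0,0,0,0,0,24,-1,0,0,0,0,0,28,-1,0,0,0,0,0,32,-1,0,0,0,0,0,36,-1,0,0,0,0,0,40,-1,0,0,0,0,0,44,-1,0,0,0,0,0,48,-1,0,0])

```text
clock: 9.7
position: [0.5607, -0.0883, 0.0827]
ee_rot: [2.301, 2.134, 0.003]
contact_force: [1.9, -2.9, 0.1]
opening: 0.003
```

```bash
python3 -c "
from h import *
where(); print(goal((26,0,74)))"
```

```text
tip in unit mm [-7.2 -0.1 74.7] F [ 1.9  -2.88  0.09] t 9.7 open 0.0033708526348503066 q [-0.29  0.58  1.6  -0.    0.95 -0.22]
(array([ 0.21,  0.05, -0.07]), array([33.2, -0.1,  0.6]))
```

apply_moves(moves=[0,0,0,4,0,0,0,0,0,0,8,0,0,0,0,0,0,12,0,0,0,0,0,0,16,0,0,0,0,0,0,20,0,0,0,0,0,0,23,0,0,0,0,0,0,25,0,0,0,0,0,0,27,0,0,0,0,0,0,28,0,0,0])

```text
clock: 10.82
position: [0.5629, -0.0603, 0.0827]
ee_rot: [2.301, 2.134, 0.003]
contact_force: [2.1, -3.5, 1.5]
opening: -0.001
```

apply_moves(moves=[0,0,0,1,0,0,0,0,0,0,2,0,0,0,0,0,0,3,0,0,0])

```text
clock: 11.2
position: [0.5631, -0.0574, 0.0827]
ee_rot: [2.301, 2.134, 0.003]
contact_force: [1.8, -3.6, 0.4]
opening: -0.002
```

```bash
python3 -c "
from h import *
where()
c=env.capture('side');u,v=[int(a) for a in proj(U((0,0,70),O,YAW),c)]
cv2.imwrite('pics/s6.png',cv2.convertScaleAbs(cv2.resize(c['frame'][v-50:v+50,u-65:u+65],None,fx=5,fy=5,interpolation=cv2.INTER_CUBIC),alpha=1.3))"
```

```text
tip in unit mm [23.9 -0.1 74.7] F [ 1.81 -3.65  0.43] t 11.2 open -0.002436010228687526 q [-0.24  0.58  1.61 -0.    0.95 -0.16]
```

View pics/s6.png

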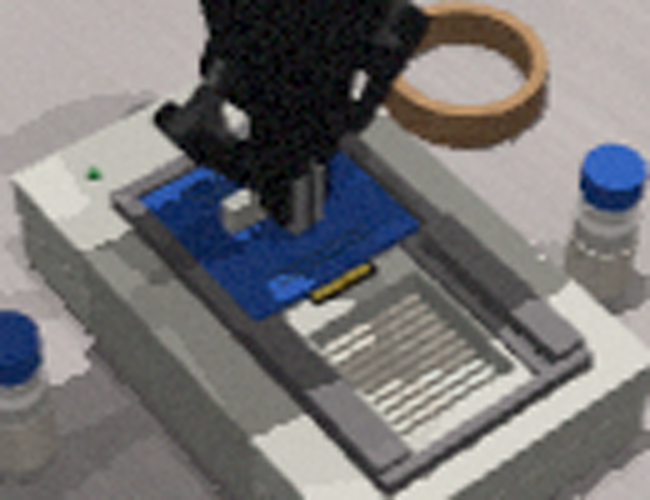

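The filter is uncovered and the cover is flat, with its front close to the stop bar. I push on in 1 mm steps until the force rises.

apply_moves(moves=[0,0,0,1,0,0,0,0,0,0,2,0,0,0])

```text
clock: 11.5
position: [0.5632, -0.0552, 0.0827]
ee_rot: [2.301, 2.134, 0.003]
contact_force: [2.2, -2.9, 0.2]
opening: 0.006
```

apply_moves(moves=[0,0,0,1,0,0,0,0,0,0,1,0,0,0])

```text
clock: 11.75
position: [0.5632, -0.0551, 0.0827]
ee_rot: [2.3, 2.134, 0.001]
contact_force: [0.9, -7.6, 0.0]
opening: 0.0
```

apply_moves(moves=[0,0,0,1,0,0,0,0,0,0,1,0,0,0])

```text
clock: 12.0
position: [0.5632, -0.0551, 0.0827]
ee_rot: [2.299, 2.133, -0.001]
contact_force: [1.2, -6.7, 1.6]
opening: -0.001
```

apply_moves(moves=[0,0,0,-4,0,0,0,0,0,0,-10,0,0,0,0,0,0,-12,0,0,0,0,0,0,-12,0,-30,0,0,0,0,-12,0,-80,0,0,0,0,-70,0,-120,0,0,0,0,-130,0,-120,0,0,0,0,-190,0,-120,0,0,0,0,-190,0,-120,0])

```text
clock: 13.12
position: [0.5476, -0.248, 0.2031]
ee_rot: [2.305, 2.127, -0.002]
contact_force: [-0.3, 0.3, 0.7]
opening: -0.001
```

```bash
python3 -c "
from h import *
where()
a=[]
for n in('side','top'):
  c=env.capture(n);u,v=[int(a) for a in proj(U((0,0,70),O,YAW),c)]
  a.append(cv2.resize(c['frame'][v-60:v+60,u-80:u+80],(400,300) ,interpolation=cv2.INTER_CUBIC))
  for t in('end_stop','cover','rib_face','vial_a','tape','carton'): print(n,t,[(np.round(d['at'],4),round(d['conf'],2)) for d in env.landmark_of(t,c)])
print(U((37,0,63),O,YAW))
cv2.imwrite('pics/s7.png',cv2.convertScaleAbs(np.hstack(a),alpha=1.3))"
```

```text
tip in unit mm [-167.4    1.2  195.1] F [-0.27  0.26  0.72] t 13.12 open -0.0013009702875443805 q [-0.55  0.51  1.36 -0.    1.27 -0.47]
side end_stop [(array([ 0.5727, -0.0024,  0.063 ]), 0.65)]
side cover [(array([ 0.4908, -0.3053,  0.0038]), 0.78), (array([ 0.5653, -0.0474,  0.0607]), 0.75), (array([ 0.6702, -0.308 , -0.0012]), 0.61)]
side rib_face [(array([ 0.6686, -0.3056,  0.0144]), 0.91), (array([ 0.5634, -0.0444,  0.0765]), 0.81), (array([ 0.489 , -0.3015,  0.013 ]), 0.7)]
side vial_a [(array([ 4.28e-01, -3.39e-02, -2.00e-04]), 0.62), (array([ 0.6816, -0.1374,  0.003 ]), 0.49)]
side tape [(array([ 0.7296, -0.0047, -0.0012]), 0.69)]
side carton [(array([ 0.39  , -0.125 ,  0.0006]), 0.83)]
top end_stop [(array([ 0.5671, -0.001 ,  0.071 ]), 0.84)]
top cover [(array([ 0.5632, -0.0426,  0.0662]), 0.83)]
top rib_face [(array([ 0.5674, -0.0458,  0.0762]), 0.83), (array([ 0.5614, -0.0634,  0.0636]), 0.67)]
top vial_a [(array([ 0.6741, -0.1349, -0.0018]), 0.82), (array([ 0.5572, -0.1381,  0.0643]), 0.7), (array([ 0.4251, -0.0334,  0.0006]), 0.5)]
top tape [(array([ 0.7282,  0.0032, -0.0029]), 0.69), (array([ 0.428 , -0.0311,  0.0016]), 0.58)]
top carton []
[ 0.56394201 -0.04430174  0.063     ]
```

View pics/s7.png

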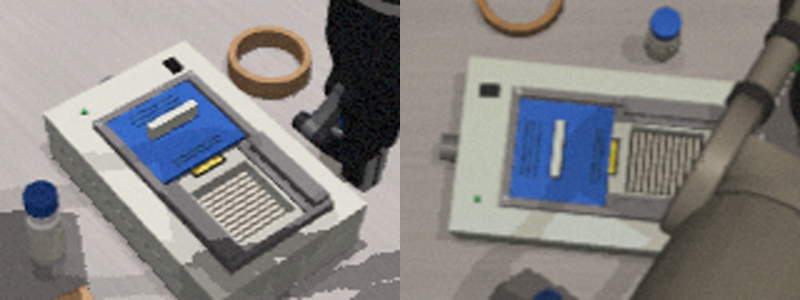

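The cover lies flat against the stop bar (side crop px 175,130; top crop 560,150). The filter is fully uncovered, the tab is pressed, and the bystanders have not moved. Handing in.

```bash
python3 -c "
from h import *
print(env.job_done()); where()"
```

```text
the job is handed in; nothing more can be done
None
the job is handed in; nothing more can be done
```

The filter bay is open: I pressed the yellow tab fully down with the shut fingertips, then pushed the blue cover by its rib to the end stop. I handed the job in at about 13 s with the arm clear of everything.

- **Tab:** it reached its stop with the fingertip at z = 61 mm, where the force rose to 11 N. In later pictures it lies flush with the deck.
- **Cover:** it needed about 3–4 N to slide. At the stop the push force rose to about 7 N and the fingertip no longer advanced, at unit x ≈ 26 mm, where the end stop should be. It lies flat, within 4 mm of its expected end position by the networks, and the filter is fully uncovered.
- **Bystanders:** the two vials, tape roll and carton are within measurement noise of where they started, about 4 mm for most. The tape's top-view reading shifted about 6 mm, but the side view shows no change.
- **Checks that disagreed:** the last top view did not report the carton, because the arm probably hid it; the side view placed it unchanged. That top view also gave a few false second detections (a vial, a tape roll and a rib), which I discarded against the picture. While pressing, the force still read about zero with the tab roughly 5 mm down, but the later rise to 11 N settled that.

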